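# Move the charged battery from the charger into the cordless banding wheel

## Robot

A 6-joint arm with a two-finger parallel gripper is mounted at the origin on the work surface. World frame = base frame: x ahead of the robot, y to its left, z up, the work surface at z = 0. Lengths are in m, angles in rad, forces in N, time in s.
With the tool pointing down it reaches from about 0.3 to 0.875 m from the base axis. Payload 6.4 kg.
Tool frame: the origin (TCP) lies midway between the tips of the shut fingers; the grasp point (between the pads) lies 19 mm behind it (ctrl.pinch_z is the distance from the TCP to the grasp point, in m); z points along the fingers, y is the line along which they close (so a half turn about z gives the same grasp; the last joint's range is limited). The gripper opens to 85 mm and grips with 20 to 120 N. Pads are 22 mm wide; open, the fingers measure 114 mm over their backs; the gripper's body (76 mm by 85 mm) begins 54 mm behind the grasp point. The pads swing forward as they close: fully open they stand 13 mm farther back than shut.
Start: joints at [1.034, 0.181, 1.607, -0, 1.354, -0.206], TCP at [0.187, 0.544, 0.231] pointing down, gripper open.
Joint ranges: [-2.99, 2.99], [-0.89, 2.07], [0.3, 2.58], [-1.14, 4.28], [0, 2.63], [-3.12, 3.12]. Speed limits (rad/s): [2.57, 2.57, 3.01, 3.14, 3.14, 3.14].

## Interface

Orientations are given as a unit quaternion [w, x, y, z].
In Python, from bench import ctrl gives the robot as it stands.
- The arm moves only by the tool apply_moves, never from a script. Its argument "moves" is a list of rows, each an object with "jaw": the opening, from 0 (shut) to 1 (fully open); "offset": the shift along the tool's x, y, z in mm, a list of three; "rot": the turn, a rotation vector about the tool's x, y, z in degrees, a list of three. In form: [{"jaw": jaw, "offset": [dx, dy, dz], "rot": [ax, ay, az]}, ...]. A call has exactly 5 rows; each row shifts and turns the commanded pose from where the row before left it, along the tool's axes as they then stand; what a row does not reach is not made up. A row lasts 1/8 s, in which the tool goes at most 62.5 mm and 10.7 degrees, less where a joint would pass 70% of its speed; a pose out of reach is approached as far as the arm can. A call is refused whole if a number of a shift passes 62.5 or a number of a turn 10.7, either way. A call with a gripper value outside its range is refused whole. The fingers move at their own pace and stop on an object; the grip force is fixed at half the most. Time passes only in rows, so rows that do not move let the fingers close, or fill a call up. It gives the time, the measured TCP pose, the force, the opening and the grip force at its end, in the units of the state.
- ctrl.get_obs(): the state, without advancing time (a new reading comes with each control period).
- ctrl.camera(name): name is "side" or "top"; returns (picture, depth): 480x640x3 uint8, red, green, blue; 480x640 float32, m along the optical axis (not along the pixel's ray), 0 where there is no reading.
- ctrl.camera_params(name): a dict with "K" (3x3 intrinsics, pixels), "dist" ([k1, k2, p1, p2, k3] as OpenCV has them; the pictures are not rectified), "cam_to_world" (4x4, takes a point from camera to world coordinates). Camera axes: x right, y down, z forward; pixel columns grow to the right and rows downward; lengths in m; the calibration is good to about 2 mm. A picture is of the moment at which its call begins. camera_params takes no time and is no camera call.
- ctrl.hand_in(): hands the job in; it is judged then, once.
Trained networks look in the newest picture that a camera, given by its name, has taken for a name from the list of things; names that differ only in an ending like _2 or _b are one class to them, and where a whole thing is asked for, a point or a joint stands for the part that bears it (a point fixed in the world has none). Each returns a list of dicts, best first, with "score" (0 to 1); they miss things now and then, are a little off and sometimes report something else, mostly with a low value. They report only what shows in the picture. A call takes as long as a camera call. They do not tell look-alikes from the thing itself.
- ctrl.outline_of(camera, target): "region" (480x640 bool, what is visible of it) and "position" ([column, row] in pixels, amid what is visible of it).
The state is a dict: "time_s": time; "q": joint angles; "dq": joint speeds; "joint_efforts": joint torques, N m; "eef_pos": TCP position; "eef_rot": TCP orientation; "wrist_force": force on the tool from outside, world axes, zero at the start; "torque": the same for the moment, N m; "opening": opening from 0.0 (shut) to 1.0 (fully open); "grasp_force": force on a finger pad.
Only numpy, scipy, OpenCV 4.12 (cv2) and the standard library are available. Lean on these libraries where they do the work, as an engineer would, in place of code of your own. Each camera call takes 0.05 s, during which the arm holds its last target. There are 200 camera calls.

## Task

The charged battery pack is latched down in the black charger. Press it so that the latch lets go and it pops up, take it out and stand it in the empty bay of the grey banding wheel, then press it gently down to its stop until it latches and stays down about level with the top of the bay. Leave the clay dish, the cup and the brush where they are.

Things in the scene. Friction and masses are not known exactly. Their poses are not given: they have to be found in the camera images.
- pack_center (a point): Battery pack, plain grey upright block 64 (x) x 44 (y) x 50 (z) mm, 0.2 to 0.3 kg; the point is its centre; half a turn makes no difference. It starts latched in the charger, top level with the bay's mouth within 3 mm, too low to grip until it has popped up about 26 mm; then grip it across its 44 mm side and lift it straight out: only the carrier under it bears it.
- charger_bay (a point): Charger: fixed black housing 110 (x) x 100 (y) x 72 (z) mm on a wider 6 mm foot. The point is the centre of the bay's mouth on its flat top, z up. The bay is an upright well 67 (x) x 47 (y) mm, 1.5 mm play round the pack, with a 4 mm bevelled mouth. In it a sprung, damped carrier with a push-push latch bears the pack.
- wheel_bay (a point): Banding wheel: fixed grey box with the same size, bay, carrier and latch as the charger; the point is the centre of the bay's mouth on its flat top, z up, x towards the turntable disc (210 mm wide, top 58 mm high, centre 190 mm from the bay). Its empty carrier starts raised, 24 mm below the mouth: a pack set on it, 64 mm side along x, stands 26 mm proud; latched, its top is level within 6 mm.
- charger_depth (a joint): Depth of the charger's carrier in m: 0 raised, about 0.024 to 0.028 latched, rubber stop felt from about 0.032 to 0.036. Push-push: pressed some 8 mm past the latched depth, about to the stop, and let go, it changes state, up to down or down to up. Where it clicks differs by several mm from bay to bay and cannot be seen: press until the stop is felt.
- wheel_depth (a joint): The same for the banding wheel's carrier: starts at 0, raised; latches at about 0.021 to 0.031, stop felt at about 0.029 to 0.039. In both, the spring takes 5 N at the top, 10 N at the bottom, plus 1 N at 20 mm/s, less the pack's weight; the stop then adds about 8 N per mm and hardens after 2 mm. A push of 13 to 16 N always clicks; over 26 N on the carrier does damage.
- dish: Shallow unfired clay bowl, 110 mm wide, 40 mm high, standing on the wheel's disc; origin at the centre of its foot. Not to be disturbed.
- cup: Clay cup, 60 mm wide, 55 mm high, on the bench; origin at the centre of its foot. Not to be disturbed.
- modeller: Brush lying on the bench between the two bays, handle towards the robot, about 20 mm high; origin underneath it. Not to be disturbed.
- charger_carrier: The charger's carrier: a grey plate 64 x 44 x 5 mm that slides up and down in the well under the pack. Its origin is a point on the bay's axis, 48 mm below the plate's top.
- wheel_carrier: The same plate in the banding wheel's bay, empty at the start.
Mind the look-alikes: they are no part of the job. Of the things like the part that bears charger_bay, leave any that is pink or red; of the rest the larger one is meant.

How it is judged:
By the outcome, as a careful person would: the job done as asked, in the order asked, and still so for the second after the job is handed in, with the robot touching nothing.
It also fails if it takes over 64 s, if anything falls off the work surface, if the arm or the gripper's body presses on something with over 40 N, if the wrist force passes 120 N, or if a joint passes its speed limit or range.

## Working session

There is one attempt and no reset: what is moved stays moved. The work goes in short steps, Python scripts to look and compute and a tool call to move; the robot and the scene stay as the last step left them, time stands still between calls to the robot, and variables do not carry over. Pictures are saved under pics/ and viewed, at most 10 in all, crops included, and the job is handed in when it is done.

Besides the shell and the picture viewer there is one more tool, called after ">>>" as name([rows], argument=value, ...), one row to a line, values as JSON. apply_moves: Moves the arm, as the interface text tells. Its arguments: {"type":"object","properties":{"moves":{"type":"array"}},"required":["moves"]}

```bash
mkdir -p pics; cat > h.py <<'E'
import numpy as np, cv2
from bench import ctrl
def pts(cam, depth, uv):
    P=ctrl.camera_params(cam); uv=np.asarray(uv,float).reshape(-1,2)
    n=cv2.undistortPoints(uv.reshape(-1,1,2),np.array(P["K"]),np.array(P["dist"])).reshape(-1,2)
    d=depth[uv[:,1].astype(int),uv[:,0].astype(int)]
    c=np.c_[n*d[:,None],d,np.ones(len(d))]
    return (c@np.array(P["cam_to_world"]).T)[:,:3]
def cloud(cam,depth):
    v,u=np.mgrid[0:480,0:640]
    W=pts(cam,depth,np.c_[u.ravel(),v.ravel()]).reshape(480,640,3)
    W[depth==0]=np.nan
    return W
def toplane(W,uvmask,zlo,zhi):
    m=uvmask&(W[...,2]>zlo)&(W[...,2]<zhi)
    return W[m][:,:3]
E
python3 - <<'E'
from h import *
for c in ["top","side"]:
    im,d=ctrl.camera(c); np.savez("pics/%s0.npz"%c,im=im,d=d)
    cv2.imwrite("pics/%s0.png"%c,im[...,::-1])
    for t in ["charger_bay","wheel_bay","pack_center","dish","cup","modeller","wheel_carrier"]:
        if t=="wheel_bay" and 0: continue
        for r in ctrl.outline_of(c,t)[:3]:
            p=r["position"]; print(c,t,round(r["score"],2),np.round(p),np.round(pts(c,d,[p])[0],3),r["region"].sum())
s=ctrl.get_obs(); print(s["time_s"],s["eef_pos"],s["eef_rot"],s["wrist_force"])
E
```

```text
top charger_bay 0.89 [416. 343.] [ 0.324 -0.228  0.034] 2358
top charger_bay 0.88 [381. 142.] [ 0.719 -0.158  0.048] 4109
top charger_bay 0.82 [480. 264.] [ 0.478 -0.354  0.035] 2428
top wheel_bay 0.65 [193. 199.] [0.588 0.207 0.057] 10685
top pack_center 0.66 [392. 240.] [ 0.515 -0.176  0.071] 834
top dish 0.55 [199. 152.] [0.682 0.2   0.066] 2538
top cup 0.62 [295. 169.] [0.673 0.013 0.001] 785
top modeller 0.94 [274. 278.] [0.443 0.047 0.016] 1654
top wheel_carrier 0.61 [179. 253.] [0.484 0.229 0.047] 630
side charger_bay 0.95 [423. 260.] [ 0.688 -0.2    0.071] 4055
side charger_bay 0.85 [368. 379.] [ 0.465 -0.372  0.048] 3913
side charger_bay 0.77 [341. 300.] [ 0.498 -0.219  0.061] 4187
side wheel_bay 0.97 [293. 187.] [0.569 0.172 0.056] 4922
side pack_center 0.83 [337. 278.] [ 0.513 -0.173  0.069] 610
side dish 0.58 [328. 165.] [0.689 0.217 0.067] 878
side cup 0.61 [355. 220.] [ 0.642 -0.011  0.055] 663
side modeller 0.87 [266. 248.] [0.441 0.027 0.016] 922
side modeller 0.22 [325. 163.] [0.682 0.224 0.071] 920
0.8 [0.18673558 0.54385849 0.23130822] [-1.22402342e-05  1.64644171e-01  9.86353028e-01  1.91644500e-05] [ 0.31461187 -0.2383311  -0.05858847]
```

View pics/top0.png

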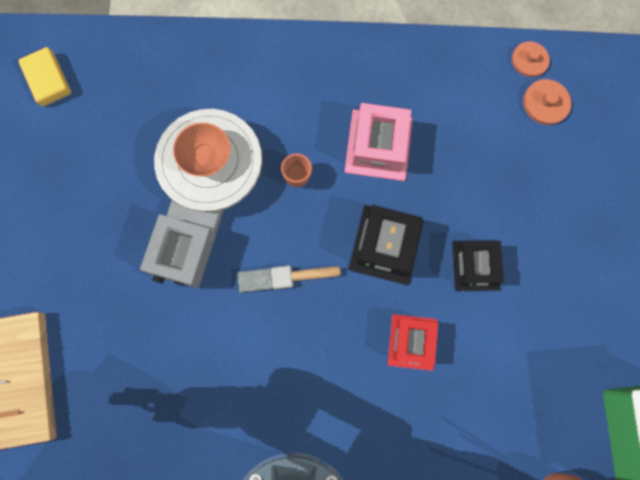

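View pics/side0.png

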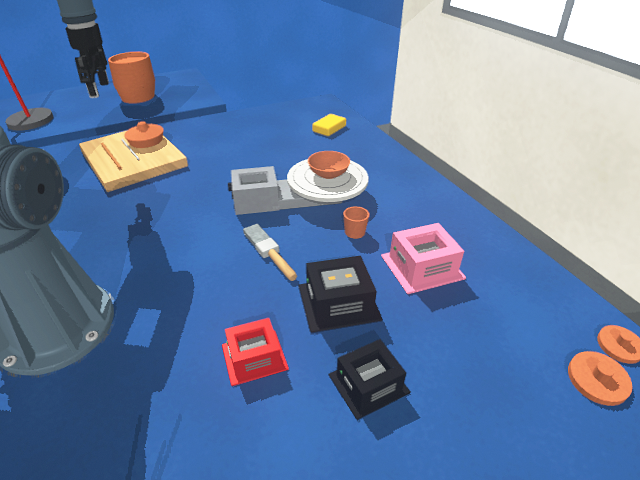

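The first picture (top) shows four chargers: pink (381,142), red (416,343), small black (480,264) and large black with the pack in it (387,243). Excluding pink and red and taking the larger of the rest, I choose (387,243). The grey wheel box is at (178,250). The side view agrees. Next come the close crops, rectified on the top planes.

```bash
cat >> h.py <<'E'
def ortho(cam,im,c,z,half=0.08,s=0.0005):
    """orthographic view of plane z; col -> +x, row -> -y"""
    P=ctrl.camera_params(cam); n=int(2*half/s)
    j,i=np.meshgrid(np.arange(n),np.arange(n))
    X=np.stack([c[0]-half+j*s,c[1]+half-i*s,np.full(j.shape,z)],-1).reshape(-1,3)
    T=np.linalg.inv(np.array(P["cam_to_world"]))
    uv,_=cv2.projectPoints(X,cv2.Rodrigues(T[:3,:3])[0],T[:3,3],np.array(P["K"]),np.array(P["dist"]))
    uv=uv.reshape(n,n,2).astype(np.float32)
    return cv2.remap(im,uv[...,0],uv[...,1],cv2.INTER_LINEAR)
E
python3 - <<'E'
from h import *
out=[]
for nm,c in [("ch",(0.51,-0.175)),("wh",(0.484,0.225))]:
    row=[]
    for cam in ["top","side"]:
        f=np.load("pics/%s0.npz"%cam); W=cloud(cam,f["d"]); im=f["im"]
        near=(abs(W[...,0]-c[0])<.085)&(abs(W[...,1]-c[1])<.085)
        z=W[...,2][near]; h,e=np.histogram(z,bins=np.arange(0.03,0.1,0.002)); 
        print(nm,cam,[(round(a,3),int(b)) for a,b in zip(e,h) if b>15])
        k=near&(W[...,2]>0.064); zt=np.median(W[...,2][k])
        P=W[k&(abs(W[...,2]-zt)<0.005)]
        r=cv2.minAreaRect((P[:,:2]*1000).astype(np.float32)); print(nm,cam,"top z",zt,"rect",np.round(r[0],1),np.round(r[1],1),round(r[2],1))
        g=im.astype(int); grey=(g.max(2)-g.min(2)<40)&(g.mean(2)>95)
        if nm=="ch":
            P=W[k&grey]; r=cv2.minAreaRect((P[:,:2]*1000).astype(np.float32)); print("  pack",np.median(P[:,2]),np.round(r[0],1),np.round(r[1],1),round(r[2],1))
        row.append(cv2.resize(ortho(cam,im,c,zt)[...,::-1],(300,300)))
    out.append(np.hstack(row))
cv2.imwrite("pics/ortho0.png",np.vstack(out))
E
```

```text
ch top [(np.float64(0.048), 39), (np.float64(0.05), 33), (np.float64(0.052), 30), (np.float64(0.054), 17), (np.float64(0.056), 19), (np.float64(0.058), 21), (np.float64(0.06), 27), (np.float64(0.062), 27), (np.float64(0.064), 31), (np.float64(0.066), 123), (np.float64(0.068), 475), (np.float64(0.07), 990), (np.float64(0.072), 939), (np.float64(0.074), 363), (np.float64(0.076), 59)]
ch top top z 0.07174455121048884 rect [ 518.8 -173.5] [100.8 111.8] 76.9
  pack 0.07139856558733126 [ 519.3 -173.5] [44.3 66. ] 77.1
ch side [(np.float64(0.03), 55), (np.float64(0.032), 47), (np.float64(0.034), 30), (np.float64(0.036), 32), (np.float64(0.038), 68), (np.float64(0.04), 61), (np.float64(0.042), 49), (np.float64(0.044), 36), (np.float64(0.046), 55), (np.float64(0.048), 89), (np.float64(0.05), 68), (np.float64(0.052), 40), (np.float64(0.054), 53), (np.float64(0.056), 63), (np.float64(0.058), 44), (np.float64(0.06), 60), (np.float64(0.062), 71), (np.float64(0.064), 87), (np.float64(0.066), 167), (np.float64(0.068), 870), (np.float64(0.07), 1151), (np.float64(0.072), 88)]
ch side top z 0.07007911
[... 721 characters left out ...]
)]
wh top top z 0.0715553860230147 rect [487.4 232.3] [103.2 111. ] 75.4
wh side [(np.float64(0.03), 51), (np.float64(0.032), 40), (np.float64(0.034), 32), (np.float64(0.036), 24), (np.float64(0.038), 38), (np.float64(0.04), 42), (np.float64(0.042), 28), (np.float64(0.044), 58), (np.float64(0.046), 83), (np.float64(0.048), 74), (np.float64(0.05), 44), (np.float64(0.052), 65), (np.float64(0.054), 60), (np.float64(0.056), 52), (np.float64(0.058), 39), (np.float64(0.06), 55), (np.float64(0.062), 47), (np.float64(0.064), 51), (np.float64(0.066), 80), (np.float64(0.068), 221), (np.float64(0.07), 381), (np.float64(0.072), 55)]
wh side top z 0.07019593643278188 rect [486.9 232.6] [107.1 108.1] 75.7
```

View pics/ortho0.png

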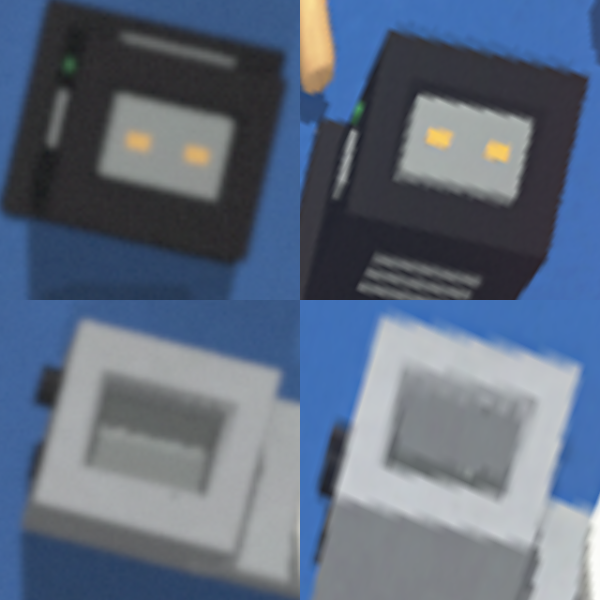

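The crops confirm the choice: a big black housing with the grey pack (gold contacts) at its centre, and an empty grey bay whose hole is centred on the box. The pack is at (519,-173.5), yaw -13.1°. The wheel bay is at (487.5,232.4), yaw about -14.5°. Sizes and heights match the description.

>>> apply_moves([
  {"jaw": 0, "offset": [-36.5, -38, 0], "rot": [0, 0, 0]},
  {"jaw": 0, "offset": [-36.5, -38, 0], "rot": [0, 0, 0]},
  {"jaw": 0, "offset": [-36.5, -38, 0], "rot": [0, 0, 0]},
  {"jaw": 0, "offset": [-36.5, -38, 0], "rot": [0, 0, 0]},
  {"jaw": 0, "offset": [-36.5, -38, 0], "rot": [0, 0, 0]},
])

```text
time_s: 1.42
eef_pos: [0.2982, 0.3035, 0.2316]
eef_rot: [0.0, 0.164, 0.986, 0.0]
wrist_force: [-0.6, -1.0, 0.2]
opening: -0.005
grasp_force: 0.0
```

>>> apply_moves([
  {"jaw": 0, "offset": [-36.5, -38, 0], "rot": [0, 0, 0]},
  {"jaw": 0, "offset": [-36.5, -38, 0], "rot": [0, 0, 0]},
  {"jaw": 0, "offset": [-36.5, -38, 0], "rot": [0, 0, 0]},
  {"jaw": 0, "offset": [-36.5, -38, 0], "rot": [0, 0, 0]},
  {"jaw": 0, "offset": [-36.5, -38, 0], "rot": [0, 0, 0]},
])

```text
time_s: 2.05
eef_pos: [0.4092, 0.0642, 0.2317]
eef_rot: [0.001, 0.165, 0.986, 0.0]
wrist_force: [0.7, 0.7, -0.1]
opening: 0.0
grasp_force: 0.0
```

>>> apply_moves([
  {"jaw": 0, "offset": [-36.5, -38, 16], "rot": [0, 0, 0]},
  {"jaw": 0, "offset": [-36.5, -38, 16], "rot": [0, 0, 0]},
  {"jaw": 0, "offset": [-36.5, -38, 16], "rot": [0, 0, 0]},
  {"jaw": 0, "offset": [-36.5, -38, 16], "rot": [0, 0, 0]},
  {"jaw": 0, "offset": [-36.5, -38, 16], "rot": [0, 0, -5.9]},
])

```text
time_s: 2.68
eef_pos: [0.5201, -0.1749, 0.1509]
eef_rot: [0.0, 0.113, 0.994, -0.0]
wrist_force: [1.0, 0.7, 0.7]
opening: 0.0
grasp_force: 0.0
```

>>> apply_moves([
  {"jaw": 0, "offset": [1, 1, 20], "rot": [0, 0, 0]},
  {"jaw": 0, "offset": [0, 0, 20], "rot": [0, 0, 0]},
  {"jaw": 0, "offset": [0, 0, 20], "rot": [0, 0, 0]},
  {"jaw": 0, "offset": [0, 0, 8], "rot": [0, 0, 0]},
  {"jaw": 0, "offset": [0, 0, 0], "rot": [0, 0, 0]},
])

```text
time_s: 3.3
eef_pos: [0.5185, -0.1717, 0.0831]
eef_rot: [-0.0, 0.114, 0.994, 0.0]
wrist_force: [-0.8, 0.2, 0.4]
opening: 0.002
grasp_force: 0.0
```

>>> apply_moves([
  {"jaw": 0, "offset": [0, 0, 3], "rot": [0, 0, 0]},
  {"jaw": 0, "offset": [0, 0, 3], "rot": [0, 0, 0]},
  {"jaw": 0, "offset": [0, 0, 3], "rot": [0, 0, 0]},
  {"jaw": 0, "offset": [0, 0, 3], "rot": [0, 0, 0]},
  {"jaw": 0, "offset": [0, 0, 0], "rot": [0, 0, 0]},
])

```text
time_s: 3.92
eef_pos: [0.5187, -0.1719, 0.0712]
eef_rot: [0.0, 0.114, 0.994, 0.0]
wrist_force: [-0.5, -0.3, 0.8]
opening: 0.003
grasp_force: 0.1
```

>>> apply_moves([
  {"jaw": 0, "offset": [0, 0, 1.5], "rot": [0, 0, 0]},
  {"jaw": 0, "offset": [0, 0, 1.5], "rot": [0, 0, 0]},
  {"jaw": 0, "offset": [0, 0, 1.5], "rot": [0, 0, 0]},
  {"jaw": 0, "offset": [0, 0, 1], "rot": [0, 0, 0]},
  {"jaw": 0, "offset": [0, 0, 0], "rot": [0, 0, 0]},
])

```text
time_s: 4.55
eef_pos: [0.5187, -0.172, 0.0664]
eef_rot: [-0.0, 0.114, 0.994, -0.0]
wrist_force: [-2.6, 0.8, 6.9]
opening: 0.001
grasp_force: 3.3
```

>>> apply_moves([
  {"jaw": 0, "offset": [0, 0, 0.8], "rot": [0, 0, 0]},
  {"jaw": 0, "offset": [0, 0, 0.8], "rot": [0, 0, 0]},
  {"jaw": 0, "offset": [0, 0, 0.5], "rot": [0, 0, 0]},
  {"jaw": 0, "offset": [0, 0, 0], "rot": [0, 0, 0]},
  {"jaw": 0, "offset": [0, 0, 0], "rot": [0, 0, 0]},
])

```text
time_s: 5.18
eef_pos: [0.5187, -0.1719, 0.0644]
eef_rot: [-0.0, 0.114, 0.994, -0.0]
wrist_force: [-3.0, 0.5, 7.7]
opening: 0.003
grasp_force: 3.5
```

>>> apply_moves([
  {"jaw": 0, "offset": [0, 0, 0.6], "rot": [0, 0, 0]},
  {"jaw": 0, "offset": [0, 0, 0.6], "rot": [0, 0, 0]},
  {"jaw": 0, "offset": [0, 0, 0.4], "rot": [0, 0, 0]},
  {"jaw": 0, "offset": [0, 0, 0], "rot": [0, 0, 0]},
  {"jaw": 0, "offset": [0, 0, 0], "rot": [0, 0, 0]},
])

```text
time_s: 5.8
eef_pos: [0.5187, -0.172, 0.0629]
eef_rot: [-0.0, 0.114, 0.994, -0.0]
wrist_force: [-3.8, 1.3, 7.7]
opening: -0.004
grasp_force: 3.8
```

>>> apply_moves([
  {"jaw": 0, "offset": [0, 0, 0.6], "rot": [0, 0, 0]},
  {"jaw": 0, "offset": [0, 0, 0.4], "rot": [0, 0, 0]},
  {"jaw": 0, "offset": [0, 0, 0.4], "rot": [0, 0, 0]},
  {"jaw": 0, "offset": [0, 0, 0], "rot": [0, 0, 0]},
  {"jaw": 0, "offset": [0, 0, 0], "rot": [0, 0, 0]},
])

```text
time_s: 6.42
eef_pos: [0.5189, -0.172, 0.0621]
eef_rot: [0.0, 0.114, 0.994, -0.0]
wrist_force: [-4.3, 1.8, 12.9]
opening: -0.004
grasp_force: 6.2
```

>>> apply_moves([
  {"jaw": 0, "offset": [0, 0, 0.4], "rot": [0, 0, 0]},
  {"jaw": 0, "offset": [0, 0, 0], "rot": [0, 0, 0]},
  {"jaw": 0, "offset": [0, 0, 0], "rot": [0, 0, 0]},
  {"jaw": 0, "offset": [0, 0, 0], "rot": [0, 0, 0]},
  {"jaw": 0, "offset": [0, 0, 0], "rot": [0, 0, 0]},
])

```text
time_s: 7.05
eef_pos: [0.519, -0.1721, 0.0619]
eef_rot: [0.0, 0.114, 0.994, -0.0]
wrist_force: [-4.8, 2.4, 14.1]
opening: 0.006
grasp_force: 7.0
```

>>> apply_moves([
  {"jaw": 0, "offset": [0, 0, -10], "rot": [0, 0, 0]},
  {"jaw": 0, "offset": [0, 0, -15], "rot": [0, 0, 0]},
  {"jaw": 0, "offset": [0, 0, -20], "rot": [0, 0, 0]},
  {"jaw": 0, "offset": [0, 0, -25], "rot": [0, 0, 0]},
  {"jaw": 1, "offset": [0, -1.5, -8], "rot": [0, 0, 0]},
])

```text
time_s: 7.68
eef_pos: [0.5194, -0.1739, 0.1404]
eef_rot: [0.002, 0.114, 0.994, -0.001]
wrist_force: [-1.0, 0.6, -0.3]
opening: 0.205
grasp_force: 0.0
```

```bash
cat > look.py <<'E'
from h import *
import sys
c=(float(sys.argv[1]),float(sys.argv[2])); tag=sys.argv[3]; zlo=float(sys.argv[4]); lim=.045
for cam in ["top","side"]:
    im,d=ctrl.camera(cam); W=cloud(cam,d)
    cv2.imwrite("pics/%s_%s.png"%(cam,tag),im[...,::-1])
    g=im.astype(int); grey=(g.max(2)-g.min(2)<40)&(g.mean(2)>95)
    k=(abs(W[...,0]-c[0])<lim)&(abs(W[...,1]-c[1])<lim)&(W[...,2]>zlo)&(W[...,2]<0.112)&grey
    P=W[k]
    if len(P)>20:
        zt=np.median(P[:,2]); P=P[abs(P[:,2]-zt)<.006]
        r=cv2.minAreaRect((P[:,:2]*1000).astype(np.float32)); print(cam,"z %.4f"%zt,len(P),np.round(r[0],1),np.round(r[1],1),round(r[2],1))
    else: print(cam,"few",len(P))
s=ctrl.get_obs(); print(s["time_s"],np.round(s["eef_pos"],4),np.round(s["eef_rot"],4),np.round(s["wrist_force"],1),s["opening"])
E
python3 look.py 0.519 -0.1735 pop 0.065
```

```text
top z 0.0936 72 [ 522.6 -174.6] [44.1  9.5] 60.3
side z 0.0929 588 [ 518.3 -172.4] [46.6 63.7] 76.3
7.775 [ 0.5189 -0.1738  0.1394] [ 1.000e-03  1.137e-01  9.935e-01 -5.000e-04] [-0.3 -0.7  0.7] 0.376160337463345
```

>>> apply_moves([
  {"jaw": 1, "offset": [0, 0, 0], "rot": [0, 0, 0]},
  {"jaw": 1, "offset": [0, 0, 10], "rot": [0, 0, 0]},
  {"jaw": 1, "offset": [0, 0, 18], "rot": [0, 0, 0]},
  {"jaw": 1, "offset": [0, 0, 18], "rot": [0, 0, 0]},
  {"jaw": 1, "offset": [0, 0, 10], "rot": [0, 0, 0]},
])

```text
time_s: 8.4
eef_pos: [0.5172, -0.1727, 0.0799]
eef_rot: [-0.001, 0.114, 0.994, 0.001]
wrist_force: [-0.1, 0.6, -0.2]
opening: 1.002
grasp_force: 0.0
```

>>> apply_moves([
  {"jaw": 1, "offset": [0, 0, 8], "rot": [0, 0, 0]},
  {"jaw": 1, "offset": [0, 0, 2], "rot": [0, 0, 0]},
  {"jaw": 0.6, "offset": [0, 0, 0], "rot": [0, 0, 0]},
  {"jaw": 0.6, "offset": [0, 0, 0], "rot": [0, 0, 0]},
  {"jaw": 0.6, "offset": [0, 0, 0], "rot": [0, 0, 0]},
])

```text
time_s: 9.02
eef_pos: [0.5186, -0.1735, 0.0728]
eef_rot: [0.0, 0.114, 0.994, -0.0]
wrist_force: [-0.3, -0.2, 0.4]
opening: 0.601
grasp_force: 0.0
```

>>> apply_moves([
  {"jaw": 0.4, "offset": [0, 0, 0], "rot": [0, 0, 0]},
  {"jaw": 0.4, "offset": [0, 0, 0], "rot": [0, 0, 0]},
  {"jaw": 0.3, "offset": [0, 0, 0], "rot": [0, 0, 0]},
  {"jaw": 0.3, "offset": [0, 0, 0], "rot": [0, 0, 0]},
  {"jaw": 0.3, "offset": [0, 0, 0], "rot": [0, 0, 0]},
])

```text
time_s: 9.65
eef_pos: [0.5186, -0.1734, 0.0724]
eef_rot: [0.0, 0.114, 0.994, -0.0]
wrist_force: [0.4, 1.8, 1.5]
opening: 0.507
grasp_force: 65.4
```

>>> apply_moves([
  {"jaw": 0.3, "offset": [0, 0, -6], "rot": [0, 0, 0]},
  {"jaw": 0.3, "offset": [0, 0, -10], "rot": [0, 0, 0]},
  {"jaw": 0.3, "offset": [0, 0, -15], "rot": [0, 0, 0]},
  {"jaw": 0.3, "offset": [0, 0, -25], "rot": [0, 0, 0]},
  {"jaw": 0.3, "offset": [0, 0, -25], "rot": [0, 0, 0]},
])

```text
time_s: 10.28
eef_pos: [0.5183, -0.1734, 0.1549]
eef_rot: [0.0, 0.114, 0.994, -0.0]
wrist_force: [-0.0, -0.0, -2.6]
opening: 0.501
grasp_force: 64.9
```

```bash
python3 - <<'E'
from h import *
im,d=ctrl.camera("side"); cv2.imwrite("pics/lift.png",im[180:330,240:440,::-1].repeat(3,0).repeat(3,1))
s=ctrl.get_obs(); print(s["eef_pos"],s["opening"],s["wrist_force"],s["eef_rot"])
# refine wheel yaw/centre: top-plane points, both cameras, contour-based in the ortho view
for cam in ["top","side"]:
    f=np.load("pics/%s0.npz"%cam); 
    for nm,c,z in [("ch",(.519,-.1735),.072),("wh",(.4875,.2325),.072)]:
        W=cloud(cam,f["d"]); 
        a=np.radians(-13.1 if nm=="ch" else -14.5); R=np.array([[np.cos(a),np.sin(a)],[-np.sin(a),np.cos(a)]])
        L=(W[...,:2]-c)@R.T
        t=abs(W[...,2]-(.0717 if cam=="top" else .0702))<.004
        m=t&(abs(L)<.065).all(2)
        ex=[]
        for ax,h in ((0,.03),(1,.03)):
            for sg in (-1,1):
                # edge line: for slices along other axis take extreme of L[ax]
                o=1-ax; pos=[];ext=[]
                for b in np.arange(-h,h,.004):
                    q=m&(L[...,o]>b)&(L[...,o]<b+.004)
                    if q.sum()>3: pos.append(b+.002); ext.append(np.percentile(sg*L[...,ax][q],98)*sg)
                p=np.polyfit(pos,ext,1); ex.append((round(p[1]*1000,1),round(np.degrees(np.arctan(p[0])),1)))
        print(cam,nm,ex)
E
```

```text
[ 0.52025821 -0.17445405  0.15866274] 0.49893934318853367 [ 3.15850686 -0.74122367  0.0402718 ] [ 0.00273946  0.11356127  0.99352635 -0.00131766]
top ch [(np.float64(-53.9), np.float64(0.1)), (np.float64(51.7), np.float64(-1.0)), (np.float64(-47.4), np.float64(-0.2)), (np.float64(47.9), np.float64(0.5))]
top wh [(np.float64(-53.9), np.float64(0.4)), (np.float64(53.5), np.float64(-0.0)), (np.float64(-50.2), np.float64(-0.2)), (np.float64(48.9), np.float64(-0.3))]
side ch [(np.float64(-53.8), np.float64(-0.4)), (np.float64(51.4), np.float64(-0.4)), (np.float64(-48.7), np.float64(0.4)), (np.float64(48.8), np.float64(0.2))]
side wh [(np.float64(-51.7), np.float64(4.2)), (np.float64(49.9), np.float64(-1.4)), (np.float64(-49.3), np.float64(-0.3)), (np.float64(48.0), np.float64(0.6))]
```

View pics/lift.png

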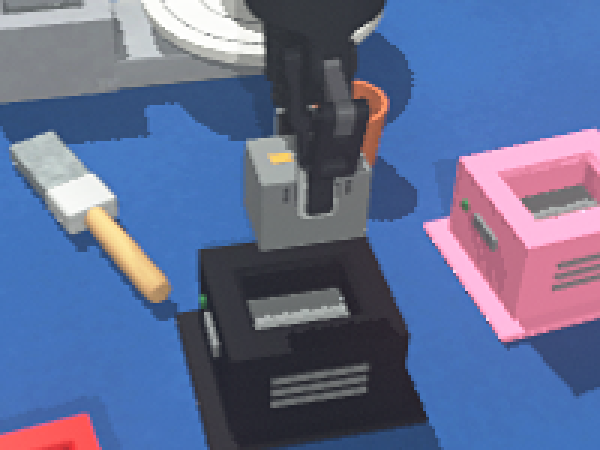

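The picture shows the pack held square in the gripper above the emptied black charger. Now the carry to the wheel.

>>> apply_moves([
  {"jaw": 0.3, "offset": [8, 25, 0], "rot": [0, 0, 0]},
  {"jaw": 0.3, "offset": [14, 44, 0], "rot": [0, 0, 0]},
  {"jaw": 0.3, "offset": [14, 44, 0], "rot": [0, 0, 0]},
  {"jaw": 0.3, "offset": [14, 44, 0], "rot": [0, 0, 0]},
  {"jaw": 0.3, "offset": [14, 44, 0], "rot": [0, 0, 0]},
])

```text
time_s: 10.95
eef_pos: [0.5012, 0.0382, 0.1537]
eef_rot: [0.0, 0.114, 0.994, -0.0]
wrist_force: [0.2, 0.4, -2.8]
opening: 0.503
grasp_force: 65.0
```

>>> apply_moves([
  {"jaw": 0.3, "offset": [14, 44, 0], "rot": [0, 0, 0]},
  {"jaw": 0.3, "offset": [14, 44, 0], "rot": [0, 0, 0]},
  {"jaw": 0.3, "offset": [14, 44, 0], "rot": [0, 0, 0]},
  {"jaw": 0.3, "offset": [11, 35, 0], "rot": [0, 0, 0]},
  {"jaw": 0.3, "offset": [6, 20, 0], "rot": [0, 0, 1.4]},
])

```text
time_s: 11.58
eef_pos: [0.4857, 0.2343, 0.1536]
eef_rot: [0.0, 0.125, 0.992, 0.0]
wrist_force: [0.2, 0.8, -2.5]
opening: 0.499
grasp_force: 64.9
```

>>> apply_moves([
  {"jaw": 0.3, "offset": [0, 0, 5], "rot": [0, 0, 0]},
  {"jaw": 0.3, "offset": [0, 0, 5], "rot": [0, 0, 0]},
  {"jaw": 0.3, "offset": [0, 0, 5], "rot": [0, 0, 0]},
  {"jaw": 0.3, "offset": [0, 0, 0], "rot": [0, 0, 0]},
  {"jaw": 0.3, "offset": [0, 0, 0], "rot": [0, 0, 0]},
])

```text
time_s: 12.2
eef_pos: [0.4864, 0.232, 0.1383]
eef_rot: [0.0, 0.126, 0.992, -0.0]
wrist_force: [-0.7, 0.1, -3.1]
opening: 0.5
grasp_force: 65.0
```

```bash
python3 - <<'E'
from h import *
s=ctrl.get_obs(); print(s["eef_pos"],s["eef_rot"],s["opening"],s["wrist_force"])
q=s["eef_rot"]; yaw=2*np.degrees(np.arctan2(q[2],q[1]))-180; print("pack yaw",yaw)
x=np.array([np.cos(np.radians(yaw+180)),np.sin(np.radians(yaw+180))]); y=np.array([-x[1],x[0]])*-1
e=np.array([.4867,.2320])-s["eef_pos"][:2]; print("to go tool x,y mm",1000*e@x,1000*e@y)
out=[]
for cam in ["top","side"]:
    im,d=ctrl.camera(cam); uv=[(110,190),(225,135)][cam=="side"]
    out.append(cv2.resize(im[uv[1]:uv[1]+120,uv[0]:uv[0]+120,::-1],(400,400)))
cv2.imwrite("pics/over.png",np.hstack(out))
E
```

```text
[0.4863708  0.23195724 0.13832904] [ 3.49632555e-05  1.26151513e-01  9.92010985e-01 -2.29004838e-05] 0.4997038714457604 [-0.71609763  0.10588837 -3.1013214 ]
pack yaw -14.494518101793318
to go tool x,y mm -0.30801979262664264 0.12379221511415003
```

View pics/over.png

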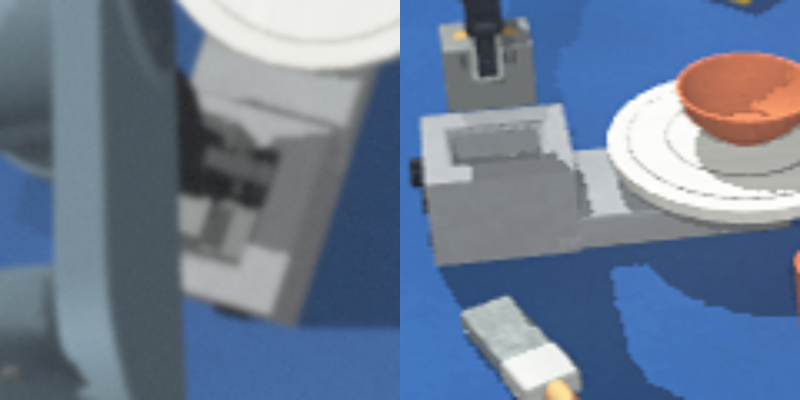

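The pack hangs over the bay, aligned with it; the dish is undisturbed. I'll lower it to the mouth and then go gently, watching the force.

>>> apply_moves([
  {"jaw": 0.3, "offset": [0, 0, 10], "rot": [0, 0, 0]},
  {"jaw": 0.3, "offset": [0, 0, 13], "rot": [0, 0, 0]},
  {"jaw": 0.3, "offset": [0, 0, 10], "rot": [0, 0, 0]},
  {"jaw": 0.3, "offset": [0, 0, 6], "rot": [0, 0, 0]},
  {"jaw": 0.3, "offset": [0, 0, 0], "rot": [0, 0, 0]},
])

```text
time_s: 12.92
eef_pos: [0.4857, 0.2323, 0.0985]
eef_rot: [-0.001, 0.126, 0.992, -0.0]
wrist_force: [-0.2, -0.3, -2.1]
opening: 0.503
grasp_force: 65.0
```

>>> apply_moves([
  {"jaw": 0.3, "offset": [0, 0, 1.5], "rot": [0, 0, 0]},
  {"jaw": 0.3, "offset": [0, 0, 1.5], "rot": [0, 0, 0]},
  {"jaw": 0.3, "offset": [0, 0, 1.5], "rot": [0, 0, 0]},
  {"jaw": 0.3, "offset": [0, 0, 1.5], "rot": [0, 0, 0]},
  {"jaw": 0.3, "offset": [0, 0, 0], "rot": [0, 0, 0]},
])

```text
time_s: 13.55
eef_pos: [0.4864, 0.2327, 0.0934]
eef_rot: [0.0, 0.126, 0.992, 0.0]
wrist_force: [1.2, 2.7, -3.1]
opening: 0.501
grasp_force: 64.9
```

>>> apply_moves([
  {"jaw": 0.3, "offset": [0, 1, 0], "rot": [0, 0, 0]},
  {"jaw": 0.3, "offset": [0, 0, 1.5], "rot": [0, 0, 0]},
  {"jaw": 0.3, "offset": [0, 0, 1.5], "rot": [0, 0, 0]},
  {"jaw": 0.3, "offset": [0, 0, 1.5], "rot": [0, 0, 0]},
  {"jaw": 0.3, "offset": [0, 0, 0], "rot": [0, 0, 0]},
])

```text
time_s: 14.18
eef_pos: [0.4862, 0.2333, 0.0886]
eef_rot: [-0.0, 0.126, 0.992, -0.0]
wrist_force: [0.1, 0.1, -2.3]
opening: 0.5
grasp_force: 64.9
```

>>> apply_moves([
  {"jaw": 0.3, "offset": [0, 0, 2.5], "rot": [0, 0, 0]},
  {"jaw": 0.3, "offset": [0, 0, 2.5], "rot": [0, 0, 0]},
  {"jaw": 0.3, "offset": [0, 0, 2.5], "rot": [0, 0, 0]},
  {"jaw": 0.3, "offset": [0, 0, 2.5], "rot": [0, 0, 0]},
  {"jaw": 0.3, "offset": [0, 0, 1], "rot": [0, 0, 0]},
])

```text
time_s: 14.8
eef_pos: [0.4863, 0.2333, 0.0775]
eef_rot: [-0.0, 0.126, 0.992, -0.0]
wrist_force: [-0.3, -0.2, -1.4]
opening: 0.502
grasp_force: 64.9
```

>>> apply_moves([
  {"jaw": 0.3, "offset": [0, 0, 1], "rot": [0, 0, 0]},
  {"jaw": 0.3, "offset": [0, 0, 1], "rot": [0, 0, 0]},
  {"jaw": 0.3, "offset": [0, 0, 1], "rot": [0, 0, 0]},
  {"jaw": 0.3, "offset": [0, 0, 0], "rot": [0, 0, 0]},
  {"jaw": 0.3, "offset": [0, 0, 0], "rot": [0, 0, 0]},
])

```text
time_s: 15.42
eef_pos: [0.4864, 0.2334, 0.0748]
eef_rot: [0.0, 0.126, 0.992, 0.0]
wrist_force: [0.7, -0.2, -1.6]
opening: 0.503
grasp_force: 64.9
```

>>> apply_moves([
  {"jaw": 0.3, "offset": [0, 0, 1], "rot": [0, 0, 0]},
  {"jaw": 0.3, "offset": [0, 0, 1], "rot": [0, 0, 0]},
  {"jaw": 0.3, "offset": [0, 0, 0.5], "rot": [0, 0, 0]},
  {"jaw": 0.3, "offset": [0, 0, 0], "rot": [0, 0, 0]},
  {"jaw": 0.3, "offset": [0, 0, 0], "rot": [0, 0, 0]},
])

```text
time_s: 16.05
eef_pos: [0.4865, 0.2334, 0.0725]
eef_rot: [0.0, 0.126, 0.992, 0.0]
wrist_force: [-0.5, -0.7, 3.2]
opening: 0.506
grasp_force: 65.5
```

>>> apply_moves([
  {"jaw": 0.6, "offset": [0, 0, 0], "rot": [0, 0, 0]},
  {"jaw": 0.8, "offset": [0, 0, 0], "rot": [0, 0, 0]},
  {"jaw": 1, "offset": [0, 0, 0], "rot": [0, 0, 0]},
  {"jaw": 1, "offset": [0, 0, 0], "rot": [0, 0, 0]},
  {"jaw": 1, "offset": [0, 0, -5], "rot": [0, 0, 0]},
])

```text
time_s: 16.68
eef_pos: [0.486, 0.2333, 0.0771]
eef_rot: [-0.0, 0.126, 0.992, -0.0]
wrist_force: [-0.1, -0.3, 0.3]
opening: 0.999
grasp_force: 0.0
```

>>> apply_moves([
  {"jaw": 1, "offset": [0, 0, -15], "rot": [0, 0, 0]},
  {"jaw": 1, "offset": [0, 0, -20], "rot": [0, 0, 0]},
  {"jaw": 1, "offset": [0, 0, -15], "rot": [0, 0, 0]},
  {"jaw": 0, "offset": [0, 0, 0], "rot": [0, 0, 0]},
  {"jaw": 0, "offset": [0, 0, 0], "rot": [0, 0, 0]},
])

```text
time_s: 17.3
eef_pos: [0.4861, 0.2333, 0.127]
eef_rot: [-0.0, 0.126, 0.992, -0.0]
wrist_force: [0.7, 0.9, -0.4]
opening: 0.601
grasp_force: 0.0
```

```bash
python3 look.py 0.487 0.2325 stood 0.085; python3 - <<'E'
import cv2
im=cv2.imread("pics/side_stood.png")[120:300,200:420]; cv2.imwrite("pics/stood.png",cv2.resize(im,None,fx=3,fy=3))
E
```

```text
top z 0.0980 215 [484.9 225.4] [31.4 64.8] 77.5
side z 0.0965 240 [486. 232.] [45.9 61.7] 76.2
17.4 [0.4858 0.2332 0.1265] [-7.000e-04  1.258e-01  9.921e-01 -3.000e-04] [ 0.1 -0.5 -0.6] 0.4227525897837751
```

View pics/stood.png

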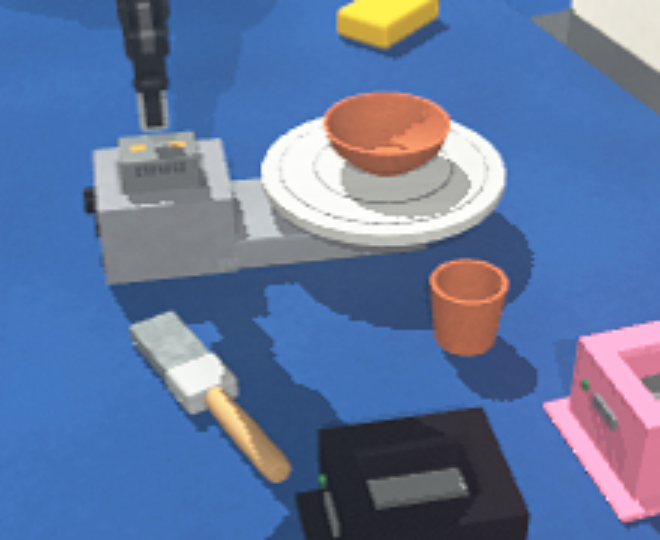

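The picture shows the pack standing upright in the wheel bay, about 26 mm proud; dish, cup and brush are where they were. Now I press it with shut fingers.

>>> apply_moves([
  {"jaw": 0, "offset": [0, 0, 0], "rot": [0, 0, 0]},
  {"jaw": 0, "offset": [0, 0, 0], "rot": [0, 0, 0]},
  {"jaw": 0, "offset": [0, 0, 8], "rot": [0, 0, 0]},
  {"jaw": 0, "offset": [0, 0, 10], "rot": [0, 0, 0]},
  {"jaw": 0, "offset": [0, 0, 6], "rot": [0, 0, 0]},
])

```text
time_s: 18.02
eef_pos: [0.4858, 0.2332, 0.102]
eef_rot: [-0.001, 0.126, 0.992, -0.0]
wrist_force: [0.2, -0.7, -0.3]
opening: -0.001
grasp_force: 0.0
```

>>> apply_moves([
  {"jaw": 0, "offset": [0, 0, 2.5], "rot": [0, 0, 0]},
  {"jaw": 0, "offset": [0, 0, 2.5], "rot": [0, 0, 0]},
  {"jaw": 0, "offset": [0, 0, 2.5], "rot": [0, 0, 0]},
  {"jaw": 0, "offset": [0, 0, 2.5], "rot": [0, 0, 0]},
  {"jaw": 0, "offset": [0, 0, 2.5], "rot": [0, 0, 0]},
])

```text
time_s: 18.65
eef_pos: [0.4866, 0.2334, 0.091]
eef_rot: [0.0, 0.126, 0.992, 0.0]
wrist_force: [-1.9, 0.4, 3.6]
opening: -0.001
grasp_force: 2.1
```

>>> apply_moves([
  {"jaw": 0, "offset": [0, 0, 2.5], "rot": [0, 0, 0]},
  {"jaw": 0, "offset": [0, 0, 2.5], "rot": [0, 0, 0]},
  {"jaw": 0, "offset": [0, 0, 2.5], "rot": [0, 0, 0]},
  {"jaw": 0, "offset": [0, 0, 2.5], "rot": [0, 0, 0]},
  {"jaw": 0, "offset": [0, 0, 2], "rot": [0, 0, 0]},
])

```text
time_s: 19.27
eef_pos: [0.4866, 0.2334, 0.0788]
eef_rot: [0.0, 0.126, 0.992, 0.0]
wrist_force: [-1.6, 0.1, 6.0]
opening: 0.005
grasp_force: 2.9
```

>>> apply_moves([
  {"jaw": 0, "offset": [0, 0, 2], "rot": [0, 0, 0]},
  {"jaw": 0, "offset": [0, 0, 2], "rot": [0, 0, 0]},
  {"jaw": 0, "offset": [0, 0, 2], "rot": [0, 0, 0]},
  {"jaw": 0, "offset": [0, 0, 1], "rot": [0, 0, 0]},
  {"jaw": 0, "offset": [0, 0, 0.6], "rot": [0, 0, 0]},
])

```text
time_s: 19.9
eef_pos: [0.4866, 0.2334, 0.0713]
eef_rot: [0.0, 0.126, 0.992, 0.0]
wrist_force: [-2.1, -0.1, 6.4]
opening: -0.001
grasp_force: 3.1
```

>>> apply_moves([
  {"jaw": 0, "offset": [0, 0, 0.6], "rot": [0, 0, 0]},
  {"jaw": 0, "offset": [0, 0, 0.4], "rot": [0, 0, 0]},
  {"jaw": 0, "offset": [0, 0, 0.4], "rot": [0, 0, 0]},
  {"jaw": 0, "offset": [0, 0, 0], "rot": [0, 0, 0]},
  {"jaw": 0, "offset": [0, 0, 0], "rot": [0, 0, 0]},
])

```text
time_s: 20.52
eef_pos: [0.4866, 0.2334, 0.07]
eef_rot: [0.0, 0.126, 0.992, 0.0]
wrist_force: [-1.5, -0.4, 5.5]
opening: 0.002
grasp_force: 3.1
```

>>> apply_moves([
  {"jaw": 0, "offset": [0, 0, 0.5], "rot": [0, 0, 0]},
  {"jaw": 0, "offset": [0, 0, 0.5], "rot": [0, 0, 0]},
  {"jaw": 0, "offset": [0, 0, 0.5], "rot": [0, 0, 0]},
  {"jaw": 0, "offset": [0, 0, 0], "rot": [0, 0, 0]},
  {"jaw": 0, "offset": [0, 0, 0], "rot": [0, 0, 0]},
])

```text
time_s: 21.15
eef_pos: [0.4866, 0.2335, 0.0685]
eef_rot: [0.0, 0.126, 0.992, 0.0]
wrist_force: [-1.6, 0.5, 6.1]
opening: -0.003
grasp_force: 3.2
```

>>> apply_moves([
  {"jaw": 0, "offset": [0, 0, 0.5], "rot": [0, 0, 0]},
  {"jaw": 0, "offset": [0, 0, 0.5], "rot": [0, 0, 0]},
  {"jaw": 0, "offset": [0, 0, 0.4], "rot": [0, 0, 0]},
  {"jaw": 0, "offset": [0, 0, 0], "rot": [0, 0, 0]},
  {"jaw": 0, "offset": [0, 0, 0], "rot": [0, 0, 0]},
])

```text
time_s: 21.78
eef_pos: [0.4866, 0.2335, 0.0672]
eef_rot: [0.0, 0.126, 0.992, 0.0]
wrist_force: [-1.7, -1.3, 7.4]
opening: 0.003
grasp_force: 3.3
```

>>> apply_moves([
  {"jaw": 0, "offset": [0, 0, 0.5], "rot": [0, 0, 0]},
  {"jaw": 0, "offset": [0, 0, 0.5], "rot": [0, 0, 0]},
  {"jaw": 0, "offset": [0, 0, 0.4], "rot": [0, 0, 0]},
  {"jaw": 0, "offset": [0, 0, 0], "rot": [0, 0, 0]},
  {"jaw": 0, "offset": [0, 0, 0], "rot": [0, 0, 0]},
])

```text
time_s: 22.4
eef_pos: [0.4866, 0.2335, 0.0658]
eef_rot: [0.0, 0.126, 0.992, 0.0]
wrist_force: [-2.4, 0.1, 7.7]
opening: 0.003
grasp_force: 3.5
```

>>> apply_moves([
  {"jaw": 0, "offset": [0, 0, 0.5], "rot": [0, 0, 0]},
  {"jaw": 0, "offset": [0, 0, 0.5], "rot": [0, 0, 0]},
  {"jaw": 0, "offset": [0, 0, 0.4], "rot": [0, 0, 0]},
  {"jaw": 0, "offset": [0, 0, 0], "rot": [0, 0, 0]},
  {"jaw": 0, "offset": [0, 0, 0], "rot": [0, 0, 0]},
])

```text
time_s: 23.02
eef_pos: [0.4866, 0.2335, 0.0644]
eef_rot: [0.0, 0.126, 0.992, 0.0]
wrist_force: [-2.8, -0.9, 6.7]
opening: 0.001
grasp_force: 3.6
```

>>> apply_moves([
  {"jaw": 0, "offset": [0, 0, 0.5], "rot": [0, 0, 0]},
  {"jaw": 0, "offset": [0, 0, 0.5], "rot": [0, 0, 0]},
  {"jaw": 0, "offset": [0, 0, 0.4], "rot": [0, 0, 0]},
  {"jaw": 0, "offset": [0, 0, 0], "rot": [0, 0, 0]},
  {"jaw": 0, "offset": [0, 0, 0], "rot": [0, 0, 0]},
])

```text
time_s: 23.65
eef_pos: [0.4867, 0.2335, 0.0632]
eef_rot: [0.0, 0.126, 0.992, 0.0]
wrist_force: [-2.7, -0.8, 8.6]
opening: -0.007
grasp_force: 4.4
```

>>> apply_moves([
  {"jaw": 0, "offset": [0, 0, 0.4], "rot": [0, 0, 0]},
  {"jaw": 0, "offset": [0, 0, 0.4], "rot": [0, 0, 0]},
  {"jaw": 0, "offset": [0, 0, 0], "rot": [0, 0, 0]},
  {"jaw": 0, "offset": [0, 0, 0], "rot": [0, 0, 0]},
  {"jaw": 0, "offset": [0, 0, 0], "rot": [0, 0, 0]},
])

```text
time_s: 24.28
eef_pos: [0.4868, 0.2335, 0.0628]
eef_rot: [0.0, 0.126, 0.992, 0.0]
wrist_force: [-3.9, -0.6, 12.4]
opening: 0.001
grasp_force: 5.9
```

>>> apply_moves([
  {"jaw": 0, "offset": [0, 0, 0.5], "rot": [0, 0, 0]},
  {"jaw": 0, "offset": [0, 0, 0], "rot": [0, 0, 0]},
  {"jaw": 0, "offset": [0, 0, 0], "rot": [0, 0, 0]},
  {"jaw": 0, "offset": [0, 0, 0], "rot": [0, 0, 0]},
  {"jaw": 0, "offset": [0, 0, 0], "rot": [0, 0, 0]},
])

```text
time_s: 24.9
eef_pos: [0.4869, 0.2335, 0.0625]
eef_rot: [0.0, 0.126, 0.992, 0.0]
wrist_force: [-4.4, -1.7, 14.1]
opening: 0.001
grasp_force: 6.9
```

>>> apply_moves([
  {"jaw": 0, "offset": [0, 0, -3], "rot": [0, 0, 0]},
  {"jaw": 0, "offset": [0, 0, -5], "rot": [0, 0, 0]},
  {"jaw": 0, "offset": [0, 0, -12], "rot": [0, 0, 0]},
  {"jaw": 0, "offset": [0, 0, -25], "rot": [0, 0, 0]},
  {"jaw": 0, "offset": [0, 0, -30], "rot": [0, 0, 0]},
])

```text
time_s: 25.52
eef_pos: [0.4858, 0.2332, 0.1367]
eef_rot: [-0.001, 0.126, 0.992, -0.0]
wrist_force: [0.9, 0.3, 0.1]
opening: -0.002
grasp_force: 0.0
```

>>> apply_moves([
  {"jaw": 0, "offset": [0, 0, -30], "rot": [0, 0, 0]},
  {"jaw": 0, "offset": [0, 0, -20], "rot": [0, 0, 0]},
  {"jaw": 0, "offset": [0, 0, 0], "rot": [0, 0, 0]},
  {"jaw": 0, "offset": [0, 0, 0], "rot": [0, 0, 0]},
  {"jaw": 0, "offset": [0, 0, 0], "rot": [0, 0, 0]},
])

```text
time_s: 26.15
eef_pos: [0.4856, 0.2332, 0.185]
eef_rot: [-0.001, 0.126, 0.992, -0.0]
wrist_force: [-0.5, -0.3, -0.1]
opening: -0.001
grasp_force: 0.0
```

```bash
python3 look.py 0.487 0.2325 end 0.055; python3 - <<'E'
import cv2
im=cv2.imread("pics/side_end.png")[120:300,200:420]; cv2.imwrite("pics/end.png",cv2.resize(im,None,fx=3,fy=3))
E
```

```text
top z 0.0714 1471 [486.9 229.9] [89.8 84.5] 0.2
side z 0.0703 645 [487.  232.4] [89.6 89.6] 90.0
26.25 [0.4858 0.2332 0.1853] [-9.000e-04  1.258e-01  9.921e-01 -3.000e-04] [0.  0.3 0.3] -0.002311545955242118
```

View pics/end.png

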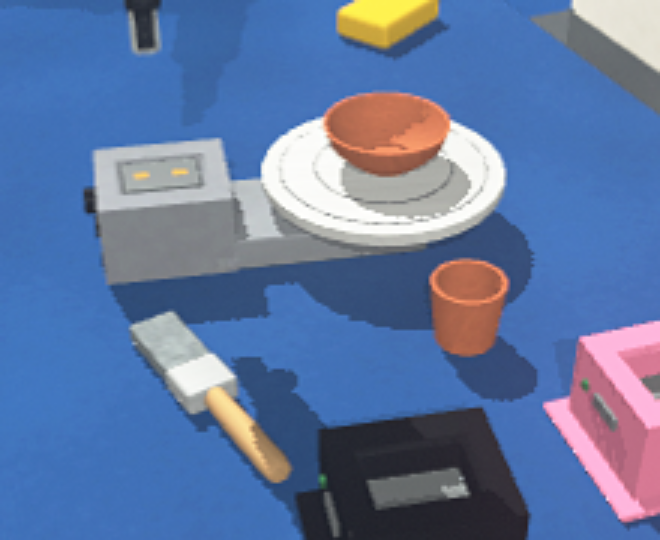

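The pack is latched level with the top of the wheel bay. Dish, cup and brush haven't moved, and the gripper is clear.

```bash
python3 -c "
from bench import ctrl
print(ctrl.hand_in())"
```

```text
the job is handed in; nothing more can be done
None
```

The battery pack is out of the black charger and latched level in the grey wheel bay; the dish, cup and brush were not moved, and the job was handed in at about 26 s.

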